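# Open the spare-blade jar in its jar block

### The arm

A 6-joint arm with a two-finger parallel gripper is mounted at the origin on the work surface. World frame = base frame: x ahead of the robot, y to its left, z up, the work surface at z = 0. Lengths are in m, angles in rad, forces in N, time in s.
With the tool pointing down it reaches from about 0.225 to 0.875 m from the base axis. Payload 3.4 kg.
Tool frame: the origin (TCP) lies on the mounting face of the last link; the fingertips stand 173 mm ahead of it and the grasp point (between the pads) lies 155 mm ahead of it; x points along the fingers, y is the direction in which the jaws open and shut, and the axes are right-handed (so a half turn about x gives the same grasp; the last joint's range is limited). The gripper opens to 85 mm and grips with 20 to 120 N. Pads are 22 mm wide; open, the fingers measure 114 mm over their backs; the gripper's body (76 mm by 85 mm) begins 54 mm behind the grasp point. The pads swing forward as they close: fully open they stand 13 mm farther back than shut.
Start: joints at [1.18, 0.276, 1.505, -0, 1.361, -0.121], TCP at [0.153, 0.554, 0.405] pointing down, gripper open.
Joint ranges: [-2.89, 2.89], [-0.75, 2.08], [0.22, 2.7], [-1.18, 4.32], [0.11, 2.71], [-2.7, 2.7]. Speed limits (rad/s): [2.57, 2.57, 3.14, 3.14, 3.14, 3.14].

### API

Orientations are given as a unit quaternion [w, x, y, z].
In Python, from rig import manip gives the robot as it stands.
- The arm moves only by the tool arm_command, never from a script. Its argument "targets" is a list of rows, each an object with "dp": the shift along the tool's x, y, z in m, a list of three; "turn": the turn, a rotation vector about the tool's x, y, z in degrees, a list of three; "grip": the opening, from -1 (shut) to 1 (fully open). In form: [{"dp": [tx, ty, tz], "turn": [wx, wy, wz], "grip": grip}, ...]. A call has 1 to 8 rows; each row shifts and turns the commanded pose from where the row before left it, along the tool's axes as they then stand; what a row does not reach is not made up. A row lasts 1/10 s, in which the tool goes at most 50 mm and 8.59 degrees, less where a joint would pass 70% of its speed; a pose out of reach is approached as far as the arm can. A call with a gripper value outside its range is refused whole. The fingers move at their own pace and stop on an object; "grip_force" is the grip in N (left out, the last holds). Time passes only in rows, so rows that do not move let the fingers close. It gives the time, the measured TCP pose, the force and the opening at its end, in the units of the state.
- manip.get_state(): the state, without advancing time (a new reading comes with each control period).
- manip.get_image(name): name is "side" or "top"; returns the picture (420x560x3 uint8, red, green, blue); there is no depth.
- manip.calibration(name): a dict with "fx", "fy", "cx", "cy" (pixels), "R" (3x3) and "t" (3): a world point X has camera coordinates R X + t. Camera axes: x right, y down, z forward; pixel columns grow to the right and rows downward; lengths in m; the calibration is good to about 2 mm. A picture is of the moment at which its call begins. calibration takes no time and is no camera call.
- manip.sign_off(): hands the job in, once; it reports no verdict.
The state is a dict: "clock": time; "qpos": joint angles; "qd": joint speeds; "effort": joint torques, N m; "position": TCP position; "ee_rot": TCP orientation; "contact_force": force on the tool from outside, world axes, zero at the start; "moment": the same for the moment, N m; "width": finger opening in m.
Only numpy, scipy, OpenCV 4.12 (cv2) and the standard library are available. Lean on these libraries where they do the work, as an engineer would, in place of code of your own. Each camera call takes 0.05 s, during which the arm holds its last target.

### The job

Set the square amber glass jar down into the square pocket of the wooden block so that it sits flat and fully home, with its cap still tight. The block then keeps the jar from turning: unscrew the cap (counter-clockwise seen from above), stop turning once it comes free, and lift it straight up. Finish while still holding the cap, level and still, about 2 cm above the open mouth of the jar, with the jar left seated and the clipper, guard combs, pick comb and mug undisturbed.

Things in the scene. Friction and masses are not known exactly. Their poses are not given: they have to be found in the camera images.
- pocket (a point): Centre of the floor of the square pocket in the wooden jar block, which is fixed to the bench. Block 120 x 120 mm, 28 mm tall; pocket 64 x 64 mm, 18 mm deep, chamfered mouth, so this point lies 10 mm above the bench and 18 mm below the block's top. z up; x and y run along the pocket's sides.
- jar_foot (a point): Centre of the underside of the loose square amber glass jar (0.25 kg). Body 60 x 60 mm and 44 mm tall with a flat shoulder, then a round neck 43 mm across up to 70 mm; with the cap on the jar is 78 mm tall. z up the jar's axis; x and y along its square sides, so it fits the pocket in any of four quarter turns.
- mouth (a point): Centre of the jar's mouth: on the jar's axis 70 mm above its underside, axes as the jar's. Three short threads stand out of the neck below it, their tops 7 mm below the mouth.
- cap_center (a point): Centre of the loose round aluminium cap (60 mm across, 26 mm tall, ribbed side, closed top, 60 g), half-way up. Tight, it lies on the jar's axis 65 mm above the jar's underside (lower rim 52 mm, top 78 mm), so 8 mm of neck show between rim and shoulder. The tight cap carries the jar when gripped and lifted. x points along the raised rib on top.
- cap_rim (a point): Centre of the cap's lower rim, 13 mm below cap_center on its axis; the cap's axes. A sprung seal inside the cap presses about 20 N on the mouth, so the tight cap needs about 0.3 N m to start turning; with the jar not braced, the jar turns along with it.
- cap_mark (a point): Point on the cap's side, 30 mm from its axis along its x, half-way up. Tight, it lies along the jar's +x. Turned counter-clockwise (from above) the cap rises about 3 mm, is free of its three threads at about 0.95 rad (55 degrees), then springs up about 1 mm; up to about 1.6 rad it lifts straight off. Farther on it runs against the next thread.
- clipper: Silver hair clipper lying on the bench, bystander, about 190 x 44 x 38 mm, long in its x. Origin on its underside.
- guards: Orange set of guard combs on a strip, bystander, 50 x 120 x 32 mm, long in its y. Origin at the centre of its underside.
- pick: Flat steel pick comb lying on the bench, bystander, about 175 x 60 x 6 mm, long in its x. Origin on its underside.
- mug: Green ceramic mug, bystander, 80 mm across, 92 mm tall, handle towards its y. Origin at the centre of its underside.

How it is judged:
On the way, in this order (a step that is already met when the one before it is completed fails the run):
1. the jar sits flat and fully home in the pocket, its cap still tight (horizontal distance between jar_foot and pocket below 0.005 m and z of jar_foot in the frame of pocket below 0.0025 m and angle between jar_foot's own z axis and vertical below 0.05 rad and x of cap_mark in the frame of mouth above 0.027 m and z of cap_rim in the frame of mouth below -0.014 m), for 0.2 s.
2. the cap is turned free counter-clockwise while the jar sits in the pocket (horizontal distance between jar_foot and pocket below 0.005 m and z of jar_foot in the frame of pocket below 0.0025 m and angle between jar_foot's own z axis and vertical below 0.05 rad and x of cap_mark in the frame of mouth below 0.02 m and y of cap_mark in the frame of mouth above 0.012 m), for 0.1 s.
At the end, for the whole second after the job is handed in: Jar in the pocket: within 5 mm of its centre, underside within 2.5 mm of its floor, upright. Cap turned 0.85 to 2.2 rad counter-clockwise from tight, gripped (over 1 N), not touching the jar, still, level within 0.15 rad, its rim 5 to 45 mm above the mouth and within 15 mm of its axis (all of step 2 and z of cap_rim in the frame of mouth between 0.005 and 0.045 m and horizontal distance between cap_rim and mouth below 0.015 m and angle between cap_rim's own z axis and vertical below 0.15 rad and contact force between the fingers and cap above 1 N and contact force between cap and jar below 0.1 N and linear speed of cap below 0.02 m/s); the arm keeps its last pose, push and grip.
It fails at once if the cap is turned on far past the point where it comes free (more than about 2.2 rad) (x of cap_mark in the frame of mouth below -0.0176 m).
It fails at once if a bystander (clipper, guard combs, pick comb, mug) is moved more than 20 mm (distance of any of clipper, guards, pick, mug from where it was at the start of the episode above 0.02 m).
It also fails if it takes over 48 s, if anything falls off the work surface, if the arm or the gripper's body presses on something with over 40 N, if the wrist force passes 120 N, or if a joint passes its speed limit or range.

## Working session

There is one attempt and no reset: what is moved stays moved. The work goes in short steps, Python scripts to look and compute and a tool call to move; the robot and the scene stay as the last step left them, time stands still between calls to the robot, and variables do not carry over. Pictures are saved under pics/ and viewed, and the job is handed in when it is done.

Besides the shell and the picture viewer there is one more tool, called after ">>>" in YAML: its name, and indented under it one key for each argument. arm_command: Moves the arm, as the interface text tells. Its arguments: {"type":"object","properties":{"targets":{"type":"array"},"grip_force":{"type":"number"}},"required":["targets"]}

```bash
mkdir -p pics; ls; python3 - <<'E'
from rig import manip
import cv2
print(manip.get_state())
for n in ("side","top"):
    im=manip.get_image(n); cv2.imwrite(f"pics/{n}0.png",im[:,:,::-1]); print(manip.calibration(n))
E
```

```text
pics
{'clock': 0.0, 'qpos': array([ 1.17999114e+00,  2.76606655e-01,  1.50613591e+00,  1.59710350e-05,
        1.36072376e+00, -1.21018842e-01]), 'qd': array([-0.00140308, -0.00012076, -0.00082195, -0.00136938, -0.0011703 ,
       -0.00153026]), 'effort': array([-4.33596806e-04, -4.16776729e+01, -2.45804715e+01, -3.93834580e-04,
        1.10751728e-02, -3.09984239e-05]), 'position': array([0.1531825 , 0.55399747, 0.40383167]), 'ee_rot': array([ 0.70050972,  0.09445653,  0.70085577, -0.09573547]), 'contact_force': array([0.27988617, 0.90577143, 0.57883258]), 'moment': array([-0.00369714,  0.0682637 ,  0.04481179]), 'width': 0.08545738223773412}
{'fx': 490.48191149323605, 'fy': 490.48191149323605, 'cx': 278.8411211898263, 'cy': 209.66930052960748, 'R': array([[-0.98376824, -0.17918519, -0.0096287 ],
       [-0.09740468,  0.57829983, -0.80998866],
       [ 0.15070625, -0.79590324, -0.58636648]]), 't': array([0.59136583, 0.10087037, 1.34002486])}
{'fx': 472.9477840332501, 'fy': 472.9477840332501, 'cx': 280.2856635990452, 'cy': 206.8385379729612, 'R': array([[-0.02567451, -0.99965972, -0.00461115],
       [-0.99209087,  0.02604651, -0.12278961],
       [ 0.12286793,  0.00142211, -0.99242201]]), 't': array([0.00816606, 0.57897797, 1.14027758])}
```

View pics/side0.png

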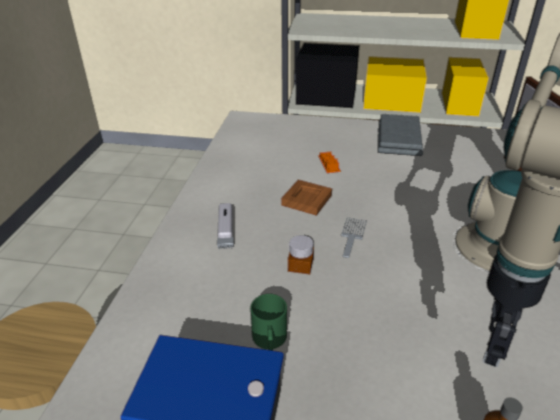

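View pics/top0.png

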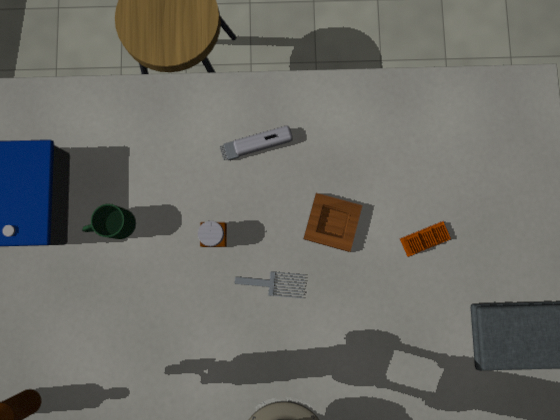

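The jar with its cap is at about (212,235) in the top view and (301,253) in the side view. The block is at top (333,222) and side (307,197). The mug, clipper, pick and guards are all clear of the direct path. Next I'll zoom in to measure.

```bash
python3 - <<'E'
import cv2,numpy as np
a=cv2.imread("pics/top0.png");b=cv2.imread("pics/side0.png")
z=lambda i,x,y,w,h,s:cv2.resize(i[y:y+h,x:x+w],None,fx=s,fy=s,interpolation=cv2.INTER_CUBIC)
A=z(a,190,215,50,40,8);B=z(a,295,185,75,75,5);C=z(b,280,228,40,50,8);D=z(b,275,175,65,45,6)
cv2.imwrite("pics/zA.png",np.hstack([A,np.zeros((320,8,3),np.uint8),C[:320]]))
cv2.imwrite("pics/zB.png",np.hstack([B,np.vstack([D,np.zeros((375-270,390,3),np.uint8)])]))
E
```

```text
(no output)
```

View pics/zA.png

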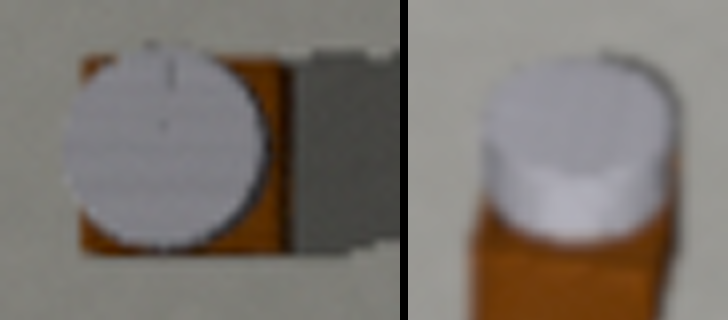

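View pics/zB.png

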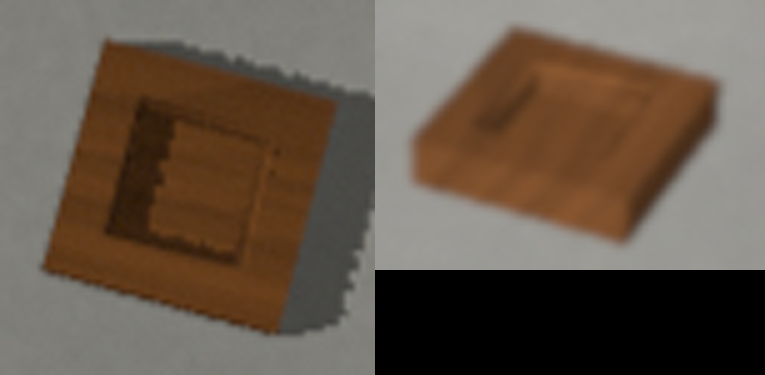

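```bash
cat > h.py <<'E'
from rig import manip
import cv2,numpy as np
def ray(n,u,v,z):
    c=manip.calibration(n);R=c["R"];o=-R.T@c["t"];d=R.T@np.array([(u-c["cx"])/c["fx"],(v-c["cy"])/c["fy"],1.])
    return o+d*(z-o[2])/d[2]
def proj(n,X):
    c=manip.calibration(n);p=c["R"]@np.asarray(X)+c["t"];return np.array([c["fx"]*p[0]/p[2]+c["cx"],c["fy"]*p[1]/p[2]+c["cy"]])
def two(u1,v1,u2,v2):
    A=[];B=[]
    for n,u,v in(("top",u1,v1),("side",u2,v2)):
        c=manip.calibration(n);R=c["R"];o=-R.T@c["t"];d=R.T@np.array([(u-c["cx"])/c["fx"],(v-c["cy"])/c["fy"],1.]);d/=np.linalg.norm(d)
        P=np.eye(3)-np.outer(d,d);A.append(P);B.append(P@o)
    return np.linalg.solve(sum(A),sum(B))
E
python3 - <<'E'
from h import *
f=lambda x,y,s,ox,oy:((x+.5)/s-.5+ox,(y+.5)/s-.5+oy)
o=[ray("top",*f(x,y,5,295,185),.028) for x,y in[(105,40),(337,102),(278,333),(42,268)]]
o=np.array(o);print("block",o,o.mean(0),np.linalg.norm(np.roll(o,-1,0)-o,axis=1))
e=np.roll(o,-1,0)-o;print(np.degrees(np.arctan2(e[:,1],e[:,0]))%90)
s=np.array([ray("side",*f(x-375,y,6,275,175),.028) for x,y in[(512,25),(720,80),(628,203),(413,143)]])
print("side",s,s.mean(0),np.linalg.norm(np.roll(s,-1,0)-s,axis=1));e=np.roll(s,-1,0)-s;print(np.degrees(np.arctan2(e[:,1],e[:,0]))%90)
# cap, top view: low saturation bluish vs hsv
a=cv2.imread("pics/top0.png");h=cv2.cvtColor(a,cv2.COLOR_BGR2HSV)
print(h[235,212],h[215,195],h[250,212],h[222,330])
for n,img,(x0,y0,x1,y1) in(("top","pics/top0.png",(190,215,240,255)),("side","pics/side0.png",(280,228,322,278))):
    h=cv2.cvtColor(cv2.imread(img),cv2.COLOR_BGR2HSV)[y0:y1,x0:x1].astype(int)
    m=((h[...,0]>105)&(h[...,0]<140)&(h[...,1]>10)&(h[...,2]>90)).astype(np.uint8)
    m=cv2.morphologyEx(m,cv2.MORPH_OPEN,np.ones((3,3),np.uint8));k,l,st,ce=cv2.connectedComponentsWithStats(m);i=1+st[1:,4].argmax()
    print(n,st[i],ce[i]+[x0,y0]);print(ray(n,*(ce[i]+[x0,y0]),.078))
    am=((h[...,0]<22)&(h[...,1]>120)&(h[...,2]>50)).astype(np.uint8); ys,xs=np.nonzero(am);print("amber",xs.min()+x0,xs.max()+x0,ys.min()+y0,ys.max()+y0)
    for r in range(0,am.shape[0],1): 
        q=np.nonzero(am[r])[0]
        if len(q): print(r+y0,q.min()+x0,q.max()+x0,end='; ')
    print()
E
```

```text
block [[ 0.61363964 -0.09643831  0.028     ]
 [ 0.57921588 -0.2113624   0.028     ]
 [ 0.46492773 -0.17682316  0.028     ]
 [ 0.50006254 -0.06119915  0.028     ]] [ 0.53946145 -0.13645575  0.028     ] [0.11996892 0.11939322 0.12084439 0.11891828]
[73.32521253 73.18455834 73.09747985 72.76263634]
side [[ 0.57832154 -0.20978284  0.028     ]
 [ 0.46356447 -0.17465315  0.028     ]
 [ 0.49787116 -0.05772958  0.028     ]
 [ 0.61108149 -0.09132823  0.028     ]] [ 0.53770966 -0.13337345  0.028     ] [0.12001367 0.12185265 0.11809084 0.12290122]
[72.97948461 73.64771542 73.47012632 74.54062273]
[126  10 133] [ 30  14 128] [ 26  14 127] [ 14 183  99]Traceback (most recent call last):
  File "<stdin>", line 14, in <module>
ValueError: attempt to get argmax of an empty sequence
```

```bash
python3 - <<'E'
from h import *
for n,(x0,y0,x1,y1) in(("top",(190,215,240,255)),("side",(280,228,322,278))):
    a=cv2.imread(f"pics/{n}0.png")[y0:y1,x0:x1].astype(int)
    d=a[...,0]-a[...,1]  # blue minus green: cap bluish, bench ~neutral/yellowish, amber negative
    m=((d>=3)).astype(np.uint8);m=cv2.morphologyEx(m,cv2.MORPH_CLOSE,np.ones((3,3),np.uint8))
    k,l,st,ce=cv2.connectedComponentsWithStats(m);i=1+st[1:,4].argmax()
    print(n,st[i]+[x0,y0,0,0,0],ce[i]+[x0,y0],"on .078",ray(n,*(ce[i]+[x0,y0]),.078))
    cs,_=cv2.findContours((l==i).astype(np.uint8),0,2);print(cv2.fitEllipse(max(cs,key=len)))
    am=((a[...,2]-a[...,0])>35)
    for r in range(am.shape[0]):
        q=np.nonzero(am[r])[0]
        if len(q): print(r+y0,q.min()+x0,q.max()+x0,end='; ')
    print()
f=lambda x,y,s,ox,oy:((x+.5)/s-.5+ox,(y+.5)/s-.5+oy)
print("capcircle",ray("top",*f(165,147,8,190,215),.078))
for p in [(82,252),(82,58)]: print(ray("top",*f(*p,8,190,215),.044))
for p in [(292,252),(292,58)]: print(ray("top",*f(*p,8,190,215),.0))
# pred block/jar in both views
print("pred rad",472.9*.03/1.13)
E
```

```text
top [198 221  25  25 474] [210.10126582 233.02531646] on .078 [0.51532134 0.16178833 0.078     ]
((20.09100914001465, 18.07479476928711), (23.58478546142578, 23.756500244140625), 101.64957427978516)
222 201 223; 223 200 224; 224 200 224; 225 221 224; 226 222 224; 227 223 225; 228 223 225; 229 223 224; 230 224 225; 231 224 225; 232 224 224; 233 224 225; 234 224 224; 235 224 225; 236 224 224; 237 224 224; 238 223 224; 239 223 225; 240 222 225; 241 221 225; 242 200 225; 243 200 224; 244 200 224; 245 200 224; 246 201 224; 
side [289 235  24  22 439] [300.5808656  245.77676538] on .078 [0.51256523 0.17774202 0.078     ]
((20.61122703552246, 17.922531127929688), (22.1418399810791, 24.1417236328125), 84.32588195800781)
254 289 312; 255 289 312; 256 288 312; 257 288 312; 258 288 312; 259 288 312; 260 288 311; 261 288 311; 262 288 311; 263 288 311; 264 288 310; 265 288 310; 266 288 310; 267 288 310; 268 288 310; 269 288 310; 270 288 310; 271 288 310; 272 293 309; 273 301 309; 274 308 309; 
capcircle [0.51552535 0.16158131 0.078     ]
[0.48650528 0.1923463  0.044     ]
[0.54604398 0.19206223 0.044     ]
[0.48675562 0.13332485 0.        ]
[0.5485283  0.13260868 0.        ]
pred rad 12.554867256637168
```

```bash
cat >> h.py <<'E'
from scipy.spatial.transform import Rotation as Ro
def tool():
    s=manip.get_state();q=s["ee_rot"];R=Ro.from_quat([q[1],q[2],q[3],q[0]]).as_matrix();return s,R
def rep(target=None,yaw=None):
    s,R=tool();p=s["position"]
    print("t",round(s["clock"],2),"p",p.round(4),"xaxis",R[:,0].round(4),"yaw_y",round(np.degrees(np.arctan2(R[1,1],R[0,1])),2),"w",round(s["width"],4),"F",s["contact_force"].round(1),"M",s["moment"].round(2),"q",s["qpos"].round(2))
    if target is not None: print("dp tool",(R.T@(np.array(target)-p)).round(4))
    if yaw is not None:
        c,sn=np.cos(np.radians(yaw)),np.sin(np.radians(yaw))
        x=np.array([0,0,-1.]);y=np.array([c,sn,0]);z=np.cross(x,y)
        print("turn tool deg",np.degrees(Ro.from_matrix(R.T@np.column_stack([x,y,z])).as_rotvec()).round(2))
E
python3 - <<'E'
from h import *
s,R=tool();print(R.round(3))
rep([.5155,.1617,.33],90)
rep(None,-90)
print(proj("side",[.5155,.1617,.065]))
E
```

```text
[[-0.001  0.267  0.964]
 [-0.002  0.964 -0.267]
 [-1.    -0.002 -0.   ]]
t 0.1 p [0.1532 0.554  0.4039] xaxis [-6.0e-04 -1.5e-03 -1.0e+00] yaw_y 74.54 w 0.0852 F [-0.2 -0.9  0.3] M [-0.03 -0.03 -0.01] q [ 1.18  0.28  1.51  0.    1.36 -0.12]
dp tool [ 0.0743 -0.2814  0.4538]
turn tool deg [-15.46  -0.02   0.09]
t 0.1 p [0.1532 0.554  0.4039] xaxis [-6.0e-04 -1.5e-03 -1.0e+00] yaw_y 74.54 w 0.0852 F [-0.2 -0.9  0.3] M [-0.03 -0.03 -0.01] q [ 1.18  0.28  1.51  0.    1.36 -0.12]
turn tool deg [1.6454e+02 1.3000e-01 4.0000e-02]
[300.26292743 245.5545425 ]
```

>>> arm_command:
  targets:
    - {"dp": [0.006,-0.023,0.038],"turn": [0,0,0],"grip": 1}
    - {"dp": [0.006,-0.023,0.038],"turn": [0,0,0],"grip": 1}
    - {"dp": [0.006,-0.023,0.038],"turn": [0,0,0],"grip": 1}
    - {"dp": [0.006,-0.023,0.038],"turn": [0,0,0],"grip": 1}
    - {"dp": [0.006,-0.023,0.038],"turn": [0,0,0],"grip": 1}
    - {"dp": [0.006,-0.023,0.038],"turn": [0,0,0],"grip": 1}
    - {"dp": [0.006,-0.023,0.038],"turn": [0,0,0],"grip": 1}
    - {"dp": [0.006,-0.023,0.038],"turn": [0,0,0],"grip": 1}
  grip_force: 80

```text
clock: 0.9
position: [0.398, 0.2943, 0.3563]
ee_rot: [0.701, 0.095, 0.701, -0.095]
contact_force: [0.5, 0.3, 0.4]
width: 0.0851
```

>>> arm_command:
  targets:
    - {"dp": [0.006,-0.023,0.037],"turn": [0,0,0],"grip": 1}
    - {"dp": [0.006,-0.023,0.037],"turn": [0,0,0],"grip": 1}
    - {"dp": [0.006,-0.025,0.037],"turn": [0,0,0],"grip": 1}
    - {"dp": [0.006,-0.025,0.037],"turn": [0,0,0],"grip": 1}
    - {"dp": [0,0,0],"turn": [8,0,0],"grip": 1}
    - {"dp": [0,0,0],"turn": [8,0,0],"grip": 1}
    - {"dp": [0,0,0],"turn": [8,0,0],"grip": 1}
    - {"dp": [0,0,0],"turn": [8,0,0],"grip": 1}

```text
clock: 1.7
position: [0.5143, 0.1635, 0.3321]
ee_rot: [0.646, 0.286, 0.647, -0.287]
contact_force: [-1.1, -0.0, 0.0]
width: 0.0854
```

>>> arm_command:
  targets:
    - {"dp": [0,0,0],"turn": [8,0,0],"grip": 1}
    - {"dp": [0,0,0],"turn": [8,0,0],"grip": 1}
    - {"dp": [0,0,0],"turn": [8,0,0],"grip": 1}
    - {"dp": [0,0,0],"turn": [8,0,0],"grip": 1}
    - {"dp": [0,0,0],"turn": [8,0,0],"grip": 1}
    - {"dp": [0,0,0],"turn": [2.5,0,0],"grip": 1}
    - {"dp": [0,0,0],"turn": [0,0,0],"grip": 1}
    - {"dp": [0,0,0],"turn": [0,0,0],"grip": 1}

```text
clock: 2.5
position: [0.5142, 0.1638, 0.3324]
ee_rot: [0.5, 0.499, 0.501, -0.5]
contact_force: [0.0, -0.1, -0.6]
width: 0.0852
```

```bash
python3 -c "
from h import *
rep([.5155,.1617,.219],0)"
```

```text
t 2.5 p [0.5142 0.1638 0.3324] xaxis [-6.e-04 -0.e+00 -1.e+00] yaw_y 0.1 w 0.0852 F [ 0.  -0.1 -0.6] M [-0.    0.02  0.03] q [0.18 0.27 1.7  0.   1.17 0.18]
dp tool [0.1134 0.0014 0.0021]
turn tool deg [0.1  0.   0.04]
```

>>> arm_command:
  targets:
    - {"dp": [0.035,0.0014,0.002],"turn": [0,0,0],"grip": 1}
    - {"dp": [0.035,0,0],"turn": [0,0,0],"grip": 1}
    - {"dp": [0.015,0,0],"turn": [0,0,0],"grip": 1}
    - {"dp": [0.01,0,0],"turn": [0,0,0],"grip": 1}
    - {"dp": [0.01,0,0],"turn": [0,0,0],"grip": 1}
    - {"dp": [0.0084,0,0],"turn": [0,0,0],"grip": 1}
    - {"dp": [0,0,0],"turn": [0,0,0],"grip": 1}

```text
clock: 3.2
position: [0.5155, 0.1619, 0.2187]
ee_rot: [0.5, 0.499, 0.5, -0.5]
contact_force: [0.5, -0.4, 0.1]
width: 0.0855
```

```bash
python3 -c "
from h import *
rep([.5155,.1617,.219],0)
im=manip.get_image('side')[:,:,::-1];im2=manip.get_image('top')[:,:,::-1]
z=lambda i,x,y,w,h,s:cv2.resize(i[y:y+h,x:x+w],None,fx=s,fy=s,interpolation=cv2.INTER_CUBIC)
cv2.imwrite('pics/g1.png',np.hstack([z(im,260,200,90,90,4),z(im2,170,190,90,90,4)]))"
```

```text
t 3.2 p [0.5155 0.1619 0.2187] xaxis [-1.1e-03 -1.0e-04 -1.0e+00] yaw_y 0.05 w 0.0855 F [ 0.5 -0.4  0.1] M [0.06 0.01 0.01] q [0.18 0.4  1.84 0.   0.9  0.17]
dp tool [-0.0003 -0.      0.0002]
turn tool deg [0.05 0.01 0.07]
```

View pics/g1.png

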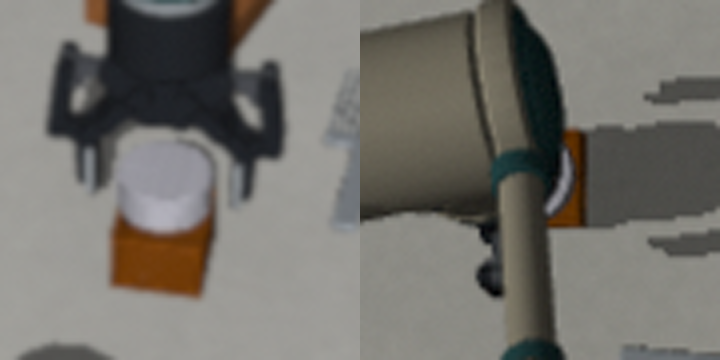

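In the side view the cap sits midway between the open fingers, with its centre near crop pixel (165,185) and the pads at 88 and 240. The arm hides most of it from above. I'll close the gripper now.

>>> arm_command:
  targets:
    - {"dp": [0,0,0],"turn": [0,0,0],"grip": -1}
    - {"dp": [0,0,0],"turn": [0,0,0],"grip": -1}
    - {"dp": [0,0,0],"turn": [0,0,0],"grip": -1}
    - {"dp": [0,0,0],"turn": [0,0,0],"grip": -1}
    - {"dp": [0,0,0],"turn": [0,0,0],"grip": -1}
    - {"dp": [0,0,0],"turn": [0,0,0],"grip": -1}
    - {"dp": [0,0,0],"turn": [0,0,0],"grip": -1}

```text
clock: 4.0
position: [0.5156, 0.1619, 0.2203]
ee_rot: [0.5, 0.5, 0.5, -0.5]
contact_force: [-2.2, 0.0, 5.0]
width: 0.0572
```

>>> arm_command:
  targets:
    - {"dp": [-0.01,0,0],"turn": [0,0,0],"grip": -1}
    - {"dp": [-0.03,0,0],"turn": [0,0,0],"grip": -1}
    - {"dp": [-0.03,0,0],"turn": [0,0,0],"grip": -1}
    - {"dp": [-0.02,0,0],"turn": [0,0,0],"grip": -1}
    - {"dp": [0,0,0],"turn": [0,0,0],"grip": -1}
    - {"dp": [0,0,0],"turn": [0,0,0],"grip": -1}

```text
clock: 4.6
position: [0.5153, 0.1618, 0.309]
ee_rot: [0.5, 0.5, 0.5, -0.5]
contact_force: [-0.0, -0.0, -4.8]
width: 0.0575
```

```bash
python3 -c "
from h import *
rep([.539,-.136,.309],-16.9)
im=manip.get_image('side')[:,:,::-1];im2=manip.get_image('top')[:,:,::-1]
z=lambda i,x,y,w,h,s:cv2.resize(i[y:y+h,x:x+w],None,fx=s,fy=s,interpolation=cv2.INTER_CUBIC)
cv2.imwrite('pics/g2.png',np.hstack([z(im,260,170,90,120,4),z(im2,170,170,90,120,4)]))"
```

```text
t 4.6 p [0.5153 0.1618 0.309 ] xaxis [-4.e-04 -0.e+00 -1.e+00] yaw_y 0.05 w 0.0575 F [-0.  -0.  -4.8] M [-0.    0.04 -0.02] q [0.18 0.3  1.73 0.   1.12 0.17]
dp tool [-0.      0.0235  0.2978]
turn tool deg [16.95  0.    0.02]
```

View pics/g2.png

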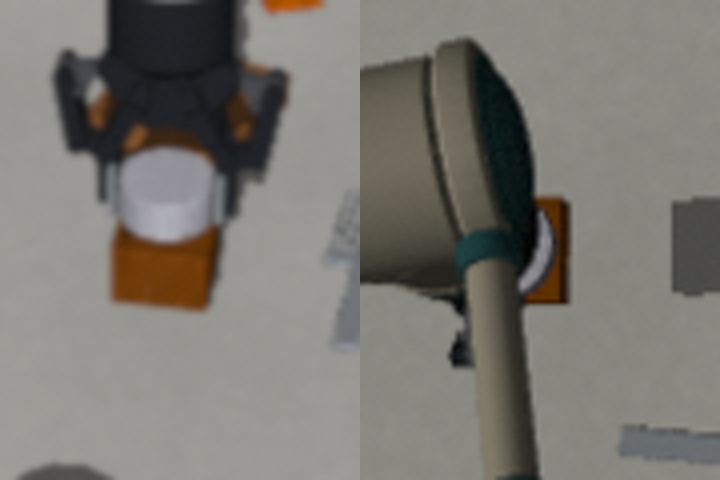

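The jar is lifted and hanging straight. In the side view its body spans crop x 112–215 below the cap, and in the top view its shadow has separated from it. Next I'll move over the pocket.

>>> arm_command:
  targets:
    - {"dp": [0,0.003,0.04],"turn": [0,0,0],"grip": -1}
    - {"dp": [0,0.003,0.043],"turn": [0,0,0],"grip": -1}
    - {"dp": [0,0.003,0.043],"turn": [0,0,0],"grip": -1}
    - {"dp": [0,0.003,0.043],"turn": [0,0,0],"grip": -1}
    - {"dp": [0,0.003,0.043],"turn": [0,0,0],"grip": -1}
    - {"dp": [0,0.003,0.043],"turn": [0,0,0],"grip": -1}
    - {"dp": [0,0.0055,0.043],"turn": [0,0,0],"grip": -1}
    - {"dp": [0,0,0],"turn": [4,0,0],"grip": -1}

```text
clock: 5.5
position: [0.5401, -0.1414, 0.3077]
ee_rot: [-0.482, -0.518, -0.48, 0.519]
contact_force: [0.2, 1.0, -4.1]
width: 0.0575
```

>>> arm_command:
  targets:
    - {"dp": [0,0,0],"turn": [4,0,0],"grip": -1}
    - {"dp": [0,0,0],"turn": [4,0,0],"grip": -1}
    - {"dp": [0,0,0],"turn": [4.4,0,0],"grip": -1}
    - {"dp": [0,0,0],"turn": [0,0,0],"grip": -1}
    - {"dp": [0,0,0],"turn": [0,0,0],"grip": -1}
    - {"dp": [0,0,0],"turn": [0,0,0],"grip": -1}

```text
clock: 6.1
position: [0.5393, -0.136, 0.3086]
ee_rot: [-0.424, -0.566, -0.425, 0.566]
contact_force: [-0.6, 0.9, -3.8]
width: 0.0573
```

```bash
python3 -c "
from h import *
rep([.539,-.136,.309],-16.4)
im=manip.get_image('side')[:,:,::-1];im2=manip.get_image('top')[:,:,::-1]
cv2.imwrite('pics/s3.png',im);cv2.imwrite('pics/t3.png',im2)
z=lambda i,x,y,w,h,s:cv2.resize(i[y:y+h,x:x+w],None,fx=s,fy=s,interpolation=cv2.INTER_CUBIC)
cv2.imwrite('pics/g3.png',np.hstack([z(im,270,140,80,90,5),z(im2,290,170,80,90,5)]))"
```

```text
t 6.1 p [ 0.5393 -0.136   0.3086] xaxis [-1.2e-03  6.0e-04 -1.0e+00] yaw_y -16.29 w 0.0573 F [-0.6  0.9 -3.8] M [-0.  0.  0.] q [-0.37  0.32  1.69  0.    1.13 -0.09]
dp tool [-0.0004 -0.0003  0.0001]
turn tool deg [ 0.11 -0.01  0.08]
```

View pics/g3.png

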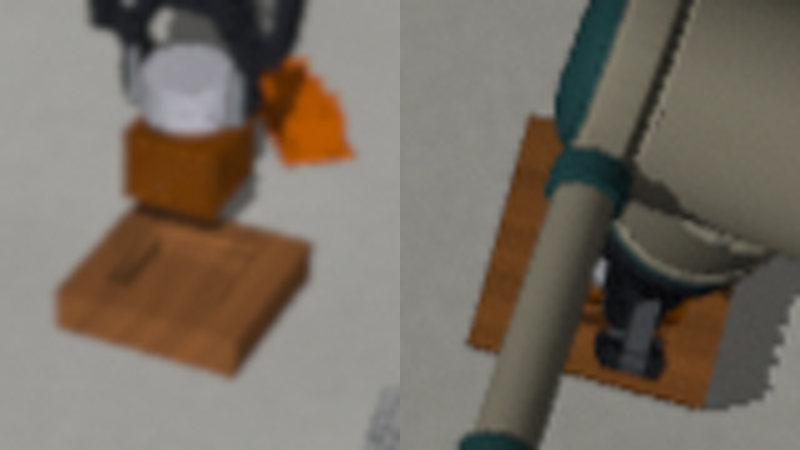

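```bash
python3 -c "
from h import *
f=lambda x,y,s,ox,oy:((x+.5)/s-.5+ox,(y+.5)/s-.5+oy)
z=.0885
P=[ray('side',*f(x,y,5,270,140),z) for x,y in[(127,200),(217,221),(250,183)]];print(np.array(P),(P[0]+P[2])/2,np.linalg.norm(P[1]-P[0]),np.linalg.norm(P[2]-P[1]))
S=[proj('side',[.5393,-.136,h]) for h in(.0885,.1535)];print(S)
im=cv2.imread('pics/s3.png')
z=lambda i,x,y,w,h,s:cv2.resize(i[y:y+h,x:x+w],None,fx=s,fy=s,interpolation=cv2.INTER_CUBIC)
cv2.imwrite('pics/g4.png',z(im,278,142,62,75,8))
"
```

```text
[[ 0.57120791 -0.10914922  0.0885    ]
 [ 0.51553096 -0.09510789  0.0885    ]
 [ 0.50116916 -0.14012321  0.0885    ]] [ 0.53618854 -0.12463621  0.0885    ] 0.05742022336873228 0.047250815142878246
[array([306.83530422, 175.81446727]), array([307.36324481, 156.97934109])]
```

View pics/g4.png

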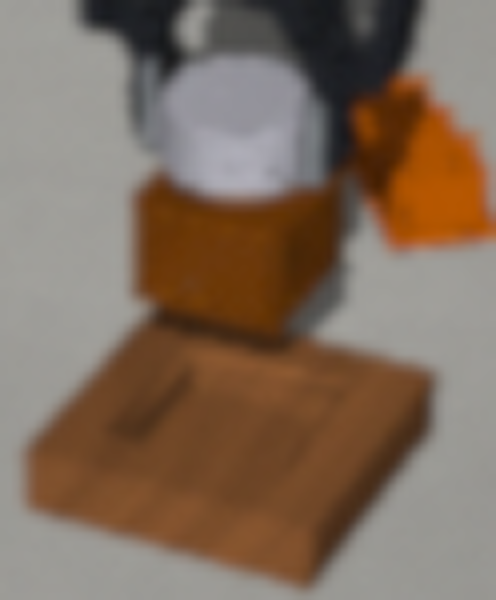

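```bash
python3 -c "
from h import *
g=lambda p:((p-[278,142]+.5)*8-.5).round(0)
for z,h,nm,c,a in((.0885,.03,'jar foot',[.5393,-.136],-16.8),(.1325,.03,'shoulder',[.5393,-.136],-16.8),(.028,.06,'block',[.539,-.136],-16.9),(.028,.06,'blockS',[.538,-.1335],-16.9),(.028,.032,'pocket',[.539,-.136],-16.9)):
  a=np.radians(a);M=np.array([[np.cos(a),-np.sin(a)],[np.sin(a),np.cos(a)]])
  print(nm,[tuple(g(proj('side',[*(np.array(c)+M@np.array(s)*h),z]))) for s in((1,1),(-1,1),(-1,-1),(1,-1))])
print('cap top c',g(proj('side',[.5393,-.136,.1665])))
"
```

```text
jar foot [(np.float64(128.0), np.float64(293.0)), (np.float64(275.0), np.float64(332.0)), (np.float64(339.0), np.float64(255.0)), (np.float64(195.0), np.float64(219.0))]
shoulder [(np.float64(129.0), np.float64(192.0)), (np.float64(278.0), np.float64(229.0)), (np.float64(344.0), np.float64(154.0)), (np.float64(198.0), np.float64(119.0))]
block [(np.float64(22.0), np.float64(447.0)), (np.float64(311.0), np.float64(529.0)), (np.float64(435.0), np.float64(369.0)), (np.float64(158.0), np.float64(296.0))]
blockS [(np.float64(23.0), np.float64(451.0)), (np.float64(313.0), np.float64(533.0)), (np.float64(437.0), np.float64(373.0)), (np.float64(159.0), np.float64(299.0))]
pocket [(np.float64(120.0), np.float64(429.0)), (np.float64(273.0), np.float64(471.0)), (np.float64(341.0), np.float64(387.0)), (np.float64(191.0), np.float64(347.0))]
cap top c [239.  92.]
```

In the side view, the jar's foot corners (135,295), (281,335), (340,263) and the block's corners (28,455), (318,535), (437,373) show the same small offset from prediction. So the two are aligned to about 1 mm, and I'll lower the jar.

>>> arm_command:
  targets:
    - {"dp": [0.02,0,0],"turn": [0,0,0],"grip": -1}
    - {"dp": [0.02,0,0],"turn": [0,0,0],"grip": -1}
    - {"dp": [0.012,0,0],"turn": [0,0,0],"grip": -1}
    - {"dp": [0.004,0,0],"turn": [0,0,0],"grip": -1}
    - {"dp": [0.003,0,0],"turn": [0,0,0],"grip": -1}
    - {"dp": [0.003,0,0],"turn": [0,0,0],"grip": -1}
    - {"dp": [0.003,0,0],"turn": [0,0,0],"grip": -1}
    - {"dp": [0,0,0],"turn": [0,0,0],"grip": -1}

```text
clock: 7.0
position: [0.5394, -0.1361, 0.2444]
ee_rot: [0.424, 0.566, 0.424, -0.566]
contact_force: [-0.2, -0.1, -4.2]
width: 0.0572
```

```bash
python3 -c "
from h import *
rep([.539,-.136,.2303],-16.4)"
```

```text
t 7.0 p [ 0.5394 -0.1361  0.2444] xaxis [ 2.e-04  0.e+00 -1.e+00] yaw_y -16.35 w 0.0572 F [-0.2 -0.1 -4.2] M [-0.06  0.01  0.02] q [-0.37  0.38  1.78  0.    0.98 -0.09]
dp tool [ 0.0141 -0.0005  0.    ]
turn tool deg [ 0.05 -0.   -0.01]
```

>>> arm_command:
  targets:
    - {"dp": [0.003,0,0],"turn": [0,0,0],"grip": -1}
    - {"dp": [0.003,0,0],"turn": [0,0,0],"grip": -1}
    - {"dp": [0.003,0,0],"turn": [0,0,0],"grip": -1}
    - {"dp": [0.002,0,0],"turn": [0,0,0],"grip": -1}
    - {"dp": [0.001,0,0],"turn": [0,0,0],"grip": -1}
    - {"dp": [0.001,0,0],"turn": [0,0,0],"grip": -1}
    - {"dp": [0,0,0],"turn": [0,0,0],"grip": -1}

```text
clock: 7.7
position: [0.5394, -0.1361, 0.2311]
ee_rot: [-0.424, -0.566, -0.424, 0.566]
contact_force: [0.5, 0.3, -3.6]
width: 0.0575
```

```bash
python3 -c "
from h import *
rep([.539,-.136,.2303],-16.4)"
```

```text
t 7.7 p [ 0.5394 -0.1361  0.2311] xaxis [-2.e-04  2.e-04 -1.e+00] yaw_y -16.36 w 0.0575 F [ 0.5  0.3 -3.6] M [ 0.01  0.   -0.03] q [-0.37  0.4   1.79  0.    0.95 -0.09]
dp tool [ 0.0008 -0.0004  0.    ]
turn tool deg [ 0.04 -0.01  0.01]
```

>>> arm_command:
  targets:
    - {"dp": [0.001,0,0],"turn": [0,0,0],"grip": -1}
    - {"dp": [0,0,0],"turn": [0,0,0],"grip": -1}
    - {"dp": [0.001,0,0],"turn": [0,0,0],"grip": -1}
    - {"dp": [0,0,0],"turn": [0,0,0],"grip": -1}

```text
clock: 8.1
position: [0.5394, -0.1361, 0.2304]
ee_rot: [0.424, 0.566, 0.424, -0.566]
contact_force: [-2.4, 0.9, 4.3]
width: 0.0573
```

```bash
python3 -c "
from h import *
rep([.539,-.136,.2303],-16.4)"
```

```text
t 8.1 p [ 0.5394 -0.1361  0.2304] xaxis [ 7.e-04 -2.e-04 -1.e+00] yaw_y -16.36 w 0.0573 F [-2.4  0.9  4.3] M [ 0.13  0.3  -0.03] q [-0.37  0.4   1.79  0.    0.95 -0.09]
dp tool [ 0.0001 -0.0004  0.    ]
turn tool deg [ 0.04 -0.   -0.04]
```

>>> arm_command:
  targets:
    - {"dp": [0.0005,0,0],"turn": [0,0,0],"grip": -1}
    - {"dp": [0,0,0],"turn": [0,0,0],"grip": -1}
    - {"dp": [0,0,0],"turn": [0,0,0],"grip": -1}
    - {"dp": [0,0,0],"turn": [0,0,0],"grip": -1}
  grip_force: 110

```text
clock: 8.5
position: [0.5394, -0.1361, 0.2305]
ee_rot: [0.424, 0.566, 0.423, -0.566]
contact_force: [-3.3, 1.0, 8.9]
width: 0.0569
```

```bash
python3 -c "
from h import *
rep([.539,-.136,.2303],-16.4)
im=manip.get_image('side')[:,:,::-1]
cv2.imwrite('pics/g5.png',cv2.resize(im[142:217,278:340],None,fx=8,fy=8,interpolation=2))
print((proj('side',[.539,-.136,.088])-[278,142]+.5)*8)"
```

```text
t 8.5 p [ 0.5394 -0.1361  0.2305] xaxis [ 1.1e-03 -3.0e-04 -1.0e+00] yaw_y -16.36 w 0.0569 F [-3.3  1.   8.9] M [0.16 0.43 0.  ] q [-0.37  0.4   1.79  0.    0.95 -0.09]
dp tool [ 0.0002 -0.0004  0.    ]
turn tool deg [ 0.04  0.   -0.07]
[235.44121814 275.71403455]
```

View pics/g5.png

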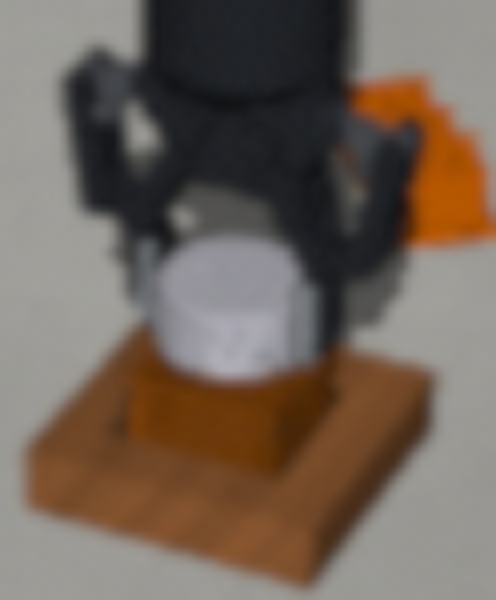

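The jar is down in the pocket. Its body's front-bottom edge meets the block top near (275,468), and the cap top is at the height expected for a seated jar. The z force is 9 N at the expected height. Now I'll unscrew in steps, following the thread's rise.

>>> arm_command:
  targets:
    - {"dp": [0,0,0],"turn": [-4,0,0],"grip": -1}
    - {"dp": [-0.0002,0,0],"turn": [-4,0,0],"grip": -1}
    - {"dp": [-0.0002,0,0],"turn": [-4,0,0],"grip": -1}
    - {"dp": [-0.0003,0,0],"turn": [-4,0,0],"grip": -1}
    - {"dp": [-0.0002,0,0],"turn": [-4,0,0],"grip": -1}
    - {"dp": [-0.0002,0,0],"turn": [-4,0,0],"grip": -1}
    - {"dp": [-0.0003,0,0],"turn": [-4,0,0],"grip": -1}
    - {"dp": [0,0,0],"turn": [0,0,0],"grip": -1}

```text
clock: 9.35
position: [0.5397, -0.1366, 0.2314]
ee_rot: [0.549, 0.447, 0.547, -0.447]
contact_force: [-2.5, -1.4, 6.2]
width: 0.0569
```

```bash
python3 -c "
from h import *
rep([.539,-.136,.2303],-16.4)"
```

```text
t 9.35 p [ 0.5397 -0.1366  0.2314] xaxis [ 0.0019 -0.0014 -1.    ] yaw_y 11.64 w 0.0569 F [-2.5 -1.4  6.2] M [-0.11  0.16 -0.01] q [-0.37  0.4   1.79 -0.    0.95 -0.58]
dp tool [ 0.0011 -0.0006 -0.0007]
turn tool deg [28.04  0.07 -0.11]
```

>>> arm_command:
  targets:
    - {"dp": [-0.0002,0,0],"turn": [-4,0,0],"grip": -1}
    - {"dp": [-0.0002,0,0],"turn": [-4,0,0],"grip": -1}
    - {"dp": [-0.0003,0,0],"turn": [-4,0,0],"grip": -1}
    - {"dp": [-0.0002,0,0],"turn": [-4,0,0],"grip": -1}
    - {"dp": [-0.0002,0,0],"turn": [-4,0,0],"grip": -1}

```text
clock: 9.85
position: [0.5398, -0.1364, 0.2322]
ee_rot: [0.618, 0.345, 0.617, -0.344]
contact_force: [-2.6, -1.0, 3.9]
width: 0.0567
```

```bash
python3 -c "
from h import *
rep([.539,-.136,.2303],-16.4)
im=manip.get_image('side')[:,:,::-1]
cv2.imwrite('pics/g6.png',cv2.resize(im[142:217,278:340],None,fx=8,fy=8,interpolation=2))"
```

```text
t 9.85 p [ 0.5398 -0.1364  0.2322] xaxis [ 1.9e-03 -9.0e-04 -1.0e+00] yaw_y 31.68 w 0.0567 F [-2.6 -1.   3.9] M [-0.07  0.1  -0.23] q [-0.37  0.4   1.79 -0.    0.95 -0.93]
dp tool [ 0.0019 -0.0004 -0.0008]
turn tool deg [48.08  0.07 -0.11]
```

View pics/g6.png

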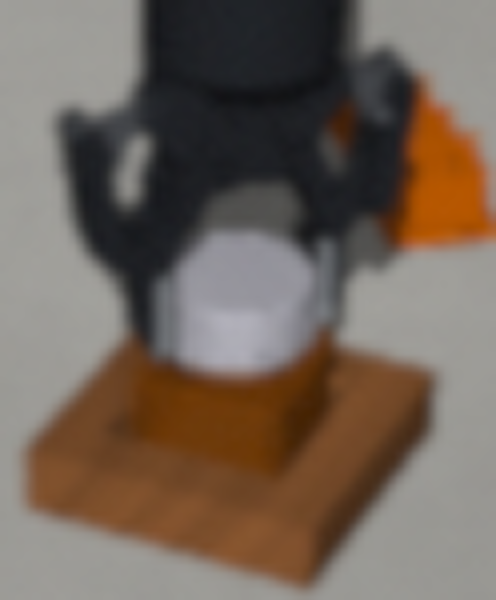

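The jar stays square in the block, with its front edge still at about (275,468), while the gripper has turned. I'll carry on to about 70°.

>>> arm_command:
  targets:
    - {"dp": [-0.0003,0,0],"turn": [-4,0,0],"grip": -1}
    - {"dp": [-0.0003,0,0],"turn": [-4,0,0],"grip": -1}
    - {"dp": [-0.0003,0,0],"turn": [-4,0,0],"grip": -1}
    - {"dp": [-0.0002,0,0],"turn": [-4,0,0],"grip": -1}
    - {"dp": [-0.0002,0,0],"turn": [-4,0,0],"grip": -1}
    - {"dp": [0,0,0],"turn": [-3,0,0],"grip": -1}
    - {"dp": [0,0,0],"turn": [0,0,0],"grip": -1}
    - {"dp": [0,0,0],"turn": [0,0,0],"grip": -1}

```text
clock: 10.7
position: [0.5402, -0.1365, 0.2336]
ee_rot: [0.675, 0.215, 0.672, -0.216]
contact_force: [-0.4, -1.0, 5.8]
width: 0.0568
```

```bash
python3 -c "
from h import *
rep([.539,-.136,.2303],-16.4)"
```

```text
t 10.7 p [ 0.5402 -0.1365  0.2336] xaxis [ 0.0031 -0.0013 -1.    ] yaw_y 54.49 w 0.0568 F [-0.4 -1.   5.8] M [-0.02 -0.03  0.  ] q [-0.37  0.4   1.79 -0.    0.95 -1.32]
dp tool [ 0.0033 -0.0003 -0.0013]
turn tool deg [70.89  0.14 -0.15]
```

>>> arm_command:
  targets:
    - {"dp": [-0.001,0,0],"turn": [0,0,0],"grip": -1}
    - {"dp": [-0.001,0,0],"turn": [0,0,0],"grip": -1}
    - {"dp": [-0.001,0,0],"turn": [0,0,0],"grip": -1}
    - {"dp": [0,0,0],"turn": [0,0,0],"grip": -1}

```text
clock: 11.1
position: [0.5395, -0.1361, 0.2353]
ee_rot: [0.674, 0.215, 0.674, -0.215]
contact_force: [0.0, -1.3, -1.3]
width: 0.057
```

```bash
python3 -c "
from h import *
rep([.539,-.136,.2303],-16.4)"
```

```text
t 11.1 p [ 0.5395 -0.1361  0.2353] xaxis [-1.e-04  0.e+00 -1.e+00] yaw_y 54.61 w 0.057 F [ 0.  -1.3 -1.3] M [-0.22 -0.16 -0.03] q [-0.37  0.4   1.79  0.    0.96 -1.33]
dp tool [ 0.005  -0.0002 -0.0004]
turn tool deg [71.01 -0.    0.  ]
```

The force is now just about the cap's own weight, so it has come free. I'll lift it straight up.

>>> arm_command:
  targets:
    - {"dp": [-0.003,0,0],"turn": [0,0,0],"grip": -1}
    - {"dp": [-0.004,0,0],"turn": [0,0,0],"grip": -1}
    - {"dp": [-0.006,0,0],"turn": [0,0,0],"grip": -1}
    - {"dp": [-0.008,0,0],"turn": [0,0,0],"grip": -1}
    - {"dp": [-0.008,0,0],"turn": [0,0,0],"grip": -1}
    - {"dp": [-0.004,0,0],"turn": [0,0,0],"grip": -1}
    - {"dp": [0,0,0],"turn": [0,0,0],"grip": -1}
    - {"dp": [0,0,0],"turn": [0,0,0],"grip": -1}

```text
clock: 11.9
position: [0.5393, -0.136, 0.2687]
ee_rot: [0.674, 0.215, 0.674, -0.215]
contact_force: [0.1, 0.9, -0.6]
width: 0.057
```

```bash
python3 -c "
from h import *
rep([.539,-.136,.2684],-16.4)
im=manip.get_image('side')[:,:,::-1];im2=manip.get_image('top')[:,:,::-1]
cv2.imwrite('pics/g7.png',np.hstack([cv2.resize(im[127:217,278:340],None,fx=6,fy=6,interpolation=2),cv2.resize(im2[170:260,290:360],None,fx=6,fy=6,interpolation=2)]))
cv2.imwrite('pics/t7.png',im2);cv2.imwrite('pics/s7.png',im)"
```

```text
t 11.9 p [ 0.5393 -0.136   0.2687] xaxis [ 1.e-04  1.e-04 -1.e+00] yaw_y 54.64 w 0.057 F [ 0.1  0.9 -0.6] M [-0.04  0.01 -0.  ] q [-0.37  0.36  1.75  0.    1.04 -1.33]
dp tool [ 0.0003 -0.0002 -0.0003]
turn tool deg [ 7.104e+01 -0.000e+00 -1.000e-02]
```

View pics/g7.png

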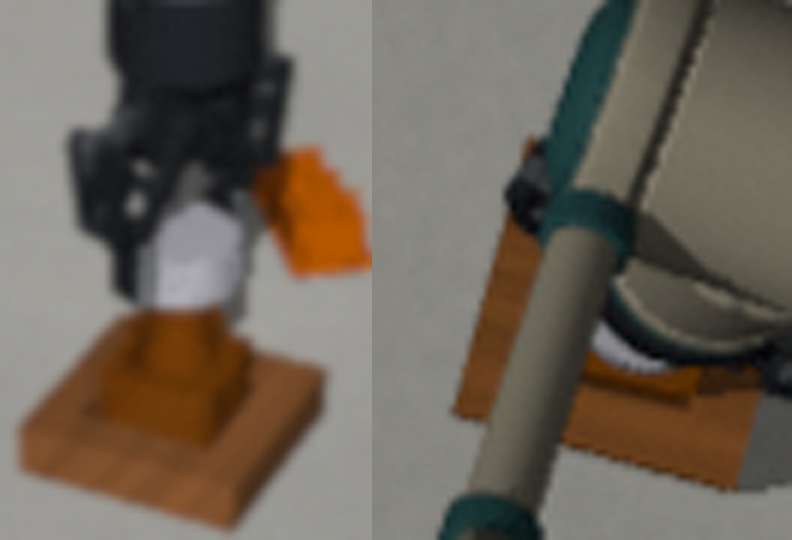

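View pics/s7.png

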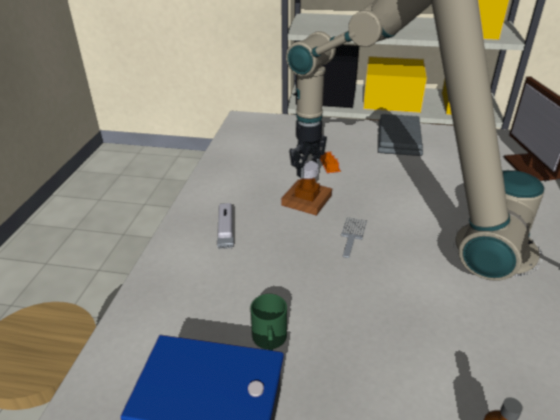

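```bash
python3 -c "
from h import *
g=lambda p:((proj('side',p)-[278,127]+.5)*6).round(0)
print('captop',g([.5393,-.136,.126]),'rim near edge',g([.5393-.006,-.136+.0295,.100]),'shoulder corner',g([.5393-.0374,-.136+.02,.054]),'mouth near',g([.535,-.115,.08]))
rep()"
```

```text
captop [178. 231.] rim near edge [181. 308.] shoulder corner [243. 382.] mouth near [179. 333.]
t 12.0 p [ 0.5392 -0.136   0.2683] xaxis [-7.e-04  4.e-04 -1.e+00] yaw_y 54.64 w 0.0567 F [ 0.4 -0.2 -1.5] M [-0.01 -0.03  0.06] q [-0.37  0.36  1.75  0.    1.04 -1.33]
```

The observed rim edge at about (190,307) agrees with the predicted (181,308), given this camera's usual offset of a pixel or less. The cap is about 2 cm above the mouth, so I'll hand in.

```bash
python3 -c "
from rig import manip
manip.sign_off()"
```

```text
the job is handed in; nothing more can be done
```

The jar is seated in the pocket, and the cap is unscrewed and held about 2 cm above the open mouth. I handed the job in at about 12 s; no verdict is reported.

**What I did:** I gripped the cap and carried the jar over the block. I turned it about 16.4° to match the pocket and lowered it until it touched the floor at the expected height, with about 9 N of contact. I then turned the cap about 71° (1.24 rad) counter-clockwise, following the thread up. After that I lifted it straight up to about 38 mm above its tight position.

**Last checks:**
- **Cap:** The tool is level to within 0.001 rad. The vertical force on the gripper is only about the weight of the cap, so the cap is not touching the jar. The rim appears where it was predicted in the side view.
- **Jar:** It looks square and seated in the block in the side view.
- **Bystanders:** In the final side view the clipper, pick, mug and guard combs look unmoved by eye.

**Not fully confirmed:**
- **Block position:** The two cameras' estimates of the block differed by about 3 mm. I used the top camera's. The jar and block showed the same offset in the side view, and the jar went in without resistance.
- **Cap rotation:** The arm hid the rib on the cap from above, so the 71° comes from the tool's rotation and not from the rib.

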